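Turn the breakfast board over in the tipping tray

ROBOT

A 6-joint arm with a two-finger parallel gripper is mounted at the origin on the work surface. World frame = base frame: x ahead of the robot, y to its left, z up, the work surface at z = 0. Lengths are in m, angles in degrees, forces in N, time in s.
With the tool pointing down it reaches from about 0.4 to 0.825 m from the base axis. Payload 7 kg.
Tool frame: the origin (TCP) lies between the finger pads; the fingertips stand 19 mm ahead of it and the grasp point (between the pads) is the TCP; z points along the fingers, y is the line along which they close (so a half turn about z gives the same grasp; the last joint's range is limited). The gripper opens to 88 mm and grips with 3 to 60 N. Pads are 19 mm wide; open, the fingers measure 130 mm over their backs; the gripper's body (78 mm by 193 mm) begins 47 mm behind the grasp point.
Start: joints at [-54.425, 20.546, 0.682, 0, -70.136, -16.507], TCP at [0.22, -0.638, 0.246] pointing down, gripper open.
Joint ranges: [-176.03, 176.03], [-82.01, 121.73], [-58.28, 71.71], [-173.87, 95.51], [-174.79, -0.11], [-173.66, 173.66]. Speed limits (degrees/s): [136.94, 136.94, 172.46, 180, 180, 180].

INTERFACE

Orientations are given as [roll, pitch, yaw] about the fixed x, y, z axes, in that order (R = Rz(yaw) Ry(pitch) Rx(roll)).
In Python, from plant import get_obs, snapshot, close_job, spot_in, spot_point gives the robot as it stands.
- The arm moves only by the tool play_rows, never from a script. Its argument "plan" is a list of rows, each a list of 6 numbers: the shift along the tool's x, y, z in cm, then the turn, a rotation vector about the tool's x, y, z in degrees. A call has 1 to 20 rows; each row shifts and turns the commanded pose from where the row before left it, along the tool's axes as they then stand; what a row does not reach is not made up. A row lasts 1/12 s, in which the tool goes at most 41.7 mm and 7.16 degrees, less where a joint would pass 70% of its speed; a pose out of reach is approached as far as the arm can. A call is refused whole if a number of a shift passes 4.17 or a number of a turn 7.16, either way. A call with a gripper value outside its range is refused whole. "grip" is the finger opening in cm, from 0 to 8.76, set as the call begins (left out, the last holds). The fingers move at their own pace and stop on an object; the grip force is fixed at half the most. Time passes only in rows, so rows that do not move let the fingers close. It gives the time, the measured TCP pose, the force, the opening and the grip force at its end, in the units of the state.
- get_obs(): the state, without advancing time (a new reading comes with each control period).
- snapshot(name): name is "side" or "top" or "wrist"; returns a dict with "frame" (400x640x3 uint8, red, green, blue), "fx", "fy", "cx", "cy" (pixels), "position" and "attitude" of the camera in the world. Camera axes: x right, y down, z forward; pixel columns grow to the right and rows downward; lengths in m; the calibration is good to about 2 mm. The wrist camera is an equidistant fisheye: a pixel r from the principal point sees the ray r / f radians off the axis. A picture is of the moment at which its call begins. There is no depth.
- close_job(): hands the job in; it is judged then, once.
Trained networks look in the newest picture that a camera, given by its name, has taken for a name from the list of things; names that differ only in an ending like _2 or _b are one class to them, and where a whole thing is asked for, a point or a joint stands for the part that bears it (a point fixed in the world has none). Each returns a list of dicts, best first, with "score" (0 to 1); they miss things now and then, are a little off and sometimes report something else, mostly with a low value. They report only what shows in the picture. A call takes as long as a camera call. They do not tell look-alikes from the thing itself.
- spot_in(camera, thing): "position" ([x, y, z] in m, in world coordinates, good to about 4 mm: the middle of the surface that is visible of it).
- spot_point(camera, thing): "position" ([x, y, z] in m, in world coordinates, good to about 4 mm: a listed point, or the origin of a listed thing).
The state is a dict: "clock": time; "joint_pos": joint angles; "qvel": joint speeds; "tau": joint torques, N m; "tool_pos": TCP position; "orientation": TCP orientation; "force": force on the tool from outside, world axes, zero at the start; "moment": the same for the moment, N m; "opening": finger opening in m; "gripper_force": force on a finger pad.
Only numpy, scipy, OpenCV 4.12 (cv2) and the standard library are available. Lean on these libraries where they do the work, as an engineer would, in place of code of your own. Each camera call takes 0.05 s, during which the arm holds its last target. There are 200 camera calls.

TASK

The breakfast board lies groove side down in the tipping tray on the counter and is held there by a sliding keeper. Slide the keeper all the way out, then tip the tray fully over to its other rest so that the board tumbles onto its other face, groove side up, in the second pan. Do not touch the clean board, do not fling the tray over, and leave the things standing around where they are.

Things in the scene. Friction and masses are not known exactly. Their poses are not given: they have to be found in the camera images.
- pivot (a point): Centre of the tray's horizontal hinge, 60 mm above the counter, on the fixed grey stand (base 300 x 150 x 8 mm centred below, cheeks 154 mm over their outsides, 68 mm high). Its frame is fixed: y along the hinge, z up, x level. The first pan with its tab lies at -x (to the robot's left); the tray tips over towards +x (to its right).
- tray (a joint): Angle of the aluminium tray about the hinge: 0 at the start (first pan level), grows as the tab end is lifted up and over, 1.885 rad (108 degrees) at the other rest, a hard stop, where the second pan is level. The hinge is stiff (0.6 N m of friction), so the tray stays at any angle where it is left; lifting at the tab takes about 5 N.
- tray_frame (a point): Hinge centre, in a frame that equals pivot's at angle 0 and turns with the tray about y. Here the first pan's inner floor is z = 0, from x = 0 to -165 mm, 112 mm wide inside, 5 mm thick (its bare underside at z = -5 mm can be pushed), side walls 18 mm high, end lip 10 mm high, outer end at x = -170 mm.
- second_pan (a point): Middle of the second pan's inner face, 85 mm from the hinge; frame parallel to the tray's. The pan is equal in size to the first, starts at the same hinge line and at angle 0 rises at 72 degrees over the first pan, facing it. From about 1.7 rad on, the board, by then standing on edge against the first pan, topples into the second.
- tab_grip (a point): Where to pinch the black tab: a flat plate 60 mm long, 50 mm wide (along the hinge), 10 mm thick, rising outwards at 45 degrees at angle 0 from the first pan's outer end (tray frame, from x = -168, z = -1 to x = -210, z = 41 mm), at mid width. The point is in its middle plane, 42 mm from its root, 89 mm above the counter at the start. Frame parallel to the tray's.
- keeper (a joint): Position of the keeper on its track, m: about 0 pushed in, its tongue over the board so that it cannot topple; 0.050 all the way out (hard stop), tongue clear. Slides towards +y of the tray frame, takes 2.5 N, stays where it is left.
- keeper_grip (a point): Centre of the keeper's upright black grip, 20 x 20 mm in plan; its top is 14 mm above this point, the steel slide under it 20 mm below. Beside the first pan: tray frame x = -130, z = 46, y = 90 (in) to 140 mm (out). A flat steel tongue 24 mm wide runs from the slide 75 mm towards -y over the board, 20 to 26 mm above the pan's floor.
- board_center (a point): Centre of the loose wooden breakfast board, 140 x 92 x 14 mm, 0.13 kg (varies). At the start it lies in the first pan with its long side (x) from the hinge outwards; its own z axis points up out of the plain face; the face with the dark rectangular groove is underneath.
- tin: Bystander: closed tin, 100 mm across, 130 mm high; origin at the centre of its underside.
- jar: Bystander: closed glass jar, 72 mm across, 110 mm high; origin at the centre of its underside.
- mug: Bystander: white mug, 80 mm across, 90 mm high, with a handle; origin at the centre of its underside.
Things that resemble listed ones, but are neither listed nor needed, are in the scene too. Leave any blue or green look-alike of the part that bears board_center alone.

How it is judged (in metres and radians):
On the way, in this order (a step that is already met when the one before it is completed fails the run):
1. the keeper is all the way out (within 4 mm) while the tray still lies on its first rest (value of joint keeper above 0.046 m and value of joint tray below 0.2 rad), for 0.2 s.
2. the board has turned over inside the tray (angle between board_center's own z axis and vertical above 2.6 rad and distance between board_center and tray_frame below 0.12 m), for 0.2 s.
At the end, for the whole second after the job is handed in: The tray is over at its other rest (above 1.80 rad), the keeper still out (over 40 mm), and the board lies still and flat (within 10 degrees), groove side up, in the second pan: centre 50 to 110 mm beyond the hinge, within 20 mm of its middle, under 30 mm above it (value of joint tray above 1.8 rad and value of joint keeper above 0.04 m and angle between board_center's own z axis and vertical above 2.97 rad and x of board_center in the frame of pivot between 0.05 and 0.11 m and y of board_center in the frame of pivot between -0.02 and 0.02 m and z of board_center in the frame of pivot below 0.03 m and linear speed of board below 0.02 m/s and velocity of joint tray below 0.05 rad/s); the robot touches nothing.
It fails at once if the robot touches the board (over 1 N) (contact force between any of the fingers, the arm and board above 1 N).
It fails at once if the tray is flung over (faster than 3 rad/s) (velocity of joint tray above 3 rad/s).
It fails at once if a bystander is moved by more than 30 mm (distance of any of tin, jar, mug from where it was at the start of the episode above 0.03 m).
It also fails if it takes over 61 s, if anything falls off the work surface, if the arm or the gripper's body presses on something with over 40 N, if the wrist force passes 120 N, or if a joint passes its speed limit or range.

## Working session

There is one attempt and no reset: what is moved stays moved. The work goes in short steps, Python scripts to look and compute and a tool call to move; the robot and the scene stay as the last step left them, time stands still between calls to the robot, and variables do not carry over. Pictures are saved under pics/ and viewed, at most 10 in all, crops included, and the job is handed in when it is done.

Besides the shell and the picture viewer there is one more tool, called after "Request:" as name(argument=value, ...), one argument or row to a line, values as JSON. play_rows: Moves the arm, as the interface text tells. Its arguments: {"type":"object","properties":{"plan":{"type":"array","items":{"type":"array","items":{"type":"number"}}},"grip":{"type":"number"}},"required":["plan"]}

```bash
mkdir -p pics
python3 - <<'E'
from plant import *
import cv2,numpy as np
for c in ("side","top"):
    s=snapshot(c); cv2.imwrite(f"pics/{c}0.png",s["frame"][:,:,::-1])
    print(c,s["fx"],s["cx"],s["cy"],s["position"],np.array(s["attitude"]).round(3).tolist())
    for t in ("pivot","tray_frame","second_pan","tab_grip","keeper_grip","board_center","tin","jar","mug"):
        print(t,[(np.round(d["position"],3).tolist(),round(d["score"],2)) for d in spot_point(c,t)[:4]])
o=get_obs();print(o)
E
```

```text
side 370.2640689271951 322.92613598430216 193.0469338426837 [0.15639843 0.76756904 1.00214608] [-135.17, -0.541, -154.37]
pivot [([0.537, -0.178, 0.062], 0.63)]
tray_frame [([0.535, -0.171, 0.06], 0.81)]
second_pan [([0.524, -0.148, 0.143], 0.91)]
tab_grip [([0.491, 0.024, 0.091], 0.72)]
keeper_grip []
board_center [([0.764, -0.126, 0.004], 0.92), ([0.311, -0.226, 0.009], 0.78), ([0.522, -0.099, 0.069], 0.71)]
tin [([0.482, 0.412, -0.002], 0.63)]
jar [([0.612, 0.413, 0.001], 0.85), ([0.537, -0.178, 0.058], 0.69)]
mug [([0.628, -0.501, 0.002], 0.82)]
top 392.49529377170586 323.4837742580751 195.21936764625397 [ 0.4430487  -0.03578201  1.22437355] [-175.15, 2.084, -91.293]
pivot [([0.533, -0.171, 0.058], 0.76)]
tray_frame [([0.537, -0.168, 0.064], 0.93)]
second_pan [([0.521, -0.145, 0.141], 0.73)]
tab_grip [([0.491, 0.023, 0.085], 0.65)]
keeper_grip [([0.592, -0.026, 0.104], 0.63)]
board_center [([0.767, -0.122, 0.009], 0.72), ([0.517, -0.088, 0.064], 0.58), ([0.305, -0.227, 0.012], 0.58)]
tin [([0.488, 0.416, -0.002], 0.81)]
jar [([0.613, 0.41, 0.002], 0.93)]
mug [([0.629, -0.493, 0.003], 0.91)]
{'clock': 1.0, 'joint_pos': array([-5.44238919e+01,  2.05460390e+01,  6.81875405e-01, -1.16580705e-03,
       -7.01368828e+01, -1.65065417e+01]), 'qvel': array([ 0.01748202,  0.06654288,  0.0161877 ,  0.01539329, -0.00287873,
       -0.00430782]), 'tau': array([ 2.63701550e-04, -5.82384610e+01,  2.93299037e+01,  7.00245112e+00,
        1.24256694e-02, -2.26057995e-05]), 'tool_pos': array([ 0.2205053 , -0.63793392,  0.24556057]), 'orientation': array([ 1.79998685e+02,  7.53967340e-04, -1.60930830e+02]), 'force': array([-0.14013125,  0.28208991, -0.3450382 ]), 'moment': array([ 0.00219934, -0.0456134 , -0.04548388]), 'gripper_force': 0.0, 'opening': 0.0874926233850341}
```

View pics/side0.png

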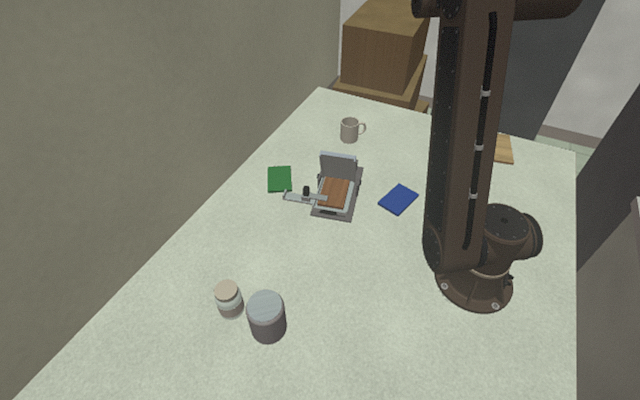

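View pics/top0.png

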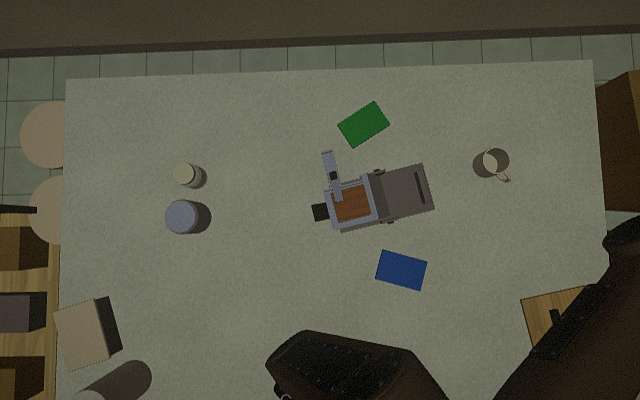

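Board candidates in top view: green (363,124), blue (401,270) and brown in the tray (351,204). The brown one fits, because it lies in the first pan under the keeper's tongue. I'll fit the tray pose and confirm it in one enlarged crop.

```bash
cat > h.py <<'E'
import numpy as np, cv2
from plant import *
from scipy.spatial.transform import Rotation as R
from scipy.optimize import least_squares
def rot(e): return R.from_euler("xyz",e,degrees=True)
def proj(s,P):
    p=rot(s["attitude"]).inv().apply(np.atleast_2d(P)-s["position"])
    return np.c_[s["fx"]*p[:,0]/p[:,2]+s["cx"], s["fy"]*p[:,1]/p[:,2]+s["cy"]]
def goto(pos,yaw):
    "shift in current tool axes (cm) and turn about tool axes (deg) to tool-down pose"
    o=get_obs(); c=rot(o["orientation"]); t=rot([180,0,yaw])
    print("tool",o["tool_pos"].round(4),o["orientation"].round(2),"shift cm",(c.inv().apply(np.array(pos)-o["tool_pos"])*100).round(2),
      "turn",np.degrees((c.inv()*t).as_rotvec()).round(2))
E
python3 - <<'E'
from h import *
L={"pivot":(0,0,0),"tray_frame":(0,0,0),"second_pan":(-.0263,0,.0808),"tab_grip":(-.1977,0,.0287),"keeper_grip":(-.13,.09,.046),"board_center":None}
M=[];W=[];S={}
for c in("side","top"):
  S[c]=snapshot(c)
  for k,l in L.items():
    if l is None: continue
    for d in spot_point(c,k)[:1]: M.append(l);W.append(d["position"]);print(c,k,np.round(d["position"],3))
M=np.array(M);W=np.array(W)
T=lambda q,m:R.from_euler("z",q[2]).apply(m)+[q[0],q[1],.06]
r=least_squares(lambda q:(T(q,M)-W).ravel(),[.535,-.17,-1.35],loss="soft_l1",f_scale=.005)
q=r.x;print(q,np.degrees(q[2]));print((T(q,M)-W).round(3).tolist())
for k in("keeper_grip","tab_grip"):print(k,T(q,np.array(L[k])))
s=S["top"];f=s["frame"][130:260,270:470,::-1].copy();f=cv2.resize(f,None,fx=4,fy=4,interpolation=cv2.INTER_CUBIC)
for m in[(0,0,0),(-.13,.09,.06),(-.13,.14,.06),(-.1977,.025,.0287),(-.1977,-.025,.0287),(-.170,.061,.01),(-.170,-.061,.01),(-.21,0,.041),(-.051,.061,.157),(-.051,-.061,.157)]:
    u=(proj(s,T(q,np.array(m)))[0]-[270,130])*4; cv2.circle(f,tuple(int(x) for x in u),4,(0,0,255),1)
cv2.imwrite("pics/crop.png",f)
Y=np.degrees(q[2])
kp=T(q,np.array(L["keeper_grip"]));goto([kp[0],kp[1],.2],Y)
E
```

```text
side pivot [ 0.533 -0.178  0.059]
side tray_frame [ 0.536 -0.171  0.062]
side second_pan [ 0.522 -0.15   0.139]
side tab_grip [0.49  0.022 0.09 ]
side keeper_grip [ 0.594 -0.023  0.11 ]
top pivot [ 0.533 -0.172  0.059]
top tray_frame [ 0.533 -0.17   0.061]
top second_pan [ 0.524 -0.148  0.14 ]
top tab_grip [0.491 0.021 0.084]
top keeper_grip [ 0.594 -0.023  0.104]
[ 0.53258483 -0.17201807 -1.3552542 ] -77.65034563456364
[[-0.0, 0.006, 0.001], [-0.003, -0.001, -0.002], [0.005, 0.003, 0.002], [0.0, -0.001, -0.001], [-0.002, -0.003, -0.004], [-0.0, 0.0, 0.001], [-0.001, -0.002, -0.001], [0.003, 0.001, 0.001], [-0.0, 0.0, 0.004], [-0.001, -0.003, 0.002]]
keeper_grip [ 0.59269826 -0.02577726  0.106     ]
tab_grip [0.49030133 0.02110726 0.0887    ]
tool [ 0.2205 -0.6379  0.2456] [-180.      0.   -160.93] shift cm [-55.18  45.7    4.56] turn [ -0.    -0.   -83.28]
```

View pics/crop.png

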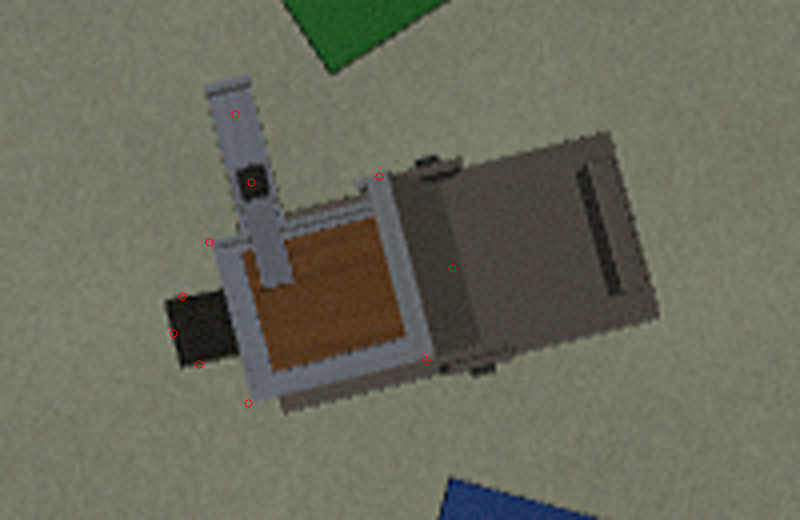

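The crop confirms it: the brown board is in the pan at crop (330,300), under the tongue at (275,280). The keeper grip is at (254,182) and the tab at (200,330), and the fit agrees within about 1 px.

Request:
play_rows(
  plan=[
    [0, 0, -0.5, 0, 0, -6.94],
    [0, 0, -0.5, 0, 0, -6.94],
    [0, 0, -0.5, 0, 0, -6.94],
    [0, 0, -0.5, 0, 0, -6.94],
    [0, 0, -0.5, 0, 0, -6.94],
    [0, 0, -0.5, 0, 0, -6.94],
    [0, 0, -0.5, 0, 0, -6.94],
    [0, 0, -0.5, 0, 0, -6.94],
    [0, 0, -0.5, 0, 0, -6.94],
    [0, 0, -0.5, 0, 0, -6.94],
    [0, 0, -0.5, 0, 0, -6.94],
    [0, 0, -0.5, 0, 0, -6.94],
    [0, 0, 0, 0, 0, 0],
  ],
  grip=5,
)

```text
clock: 2.68
tool_pos: [0.2206, -0.6383, 0.3067]
orientation: [-180.0, -0.1, -77.3]
force: [0.5, -0.1, -0.1]
opening: 0.0501
gripper_force: 0.0
```

Request:
play_rows(
  plan=[
    [-2.73, -2.6, 0, 0, 0, 0],
    [-2.73, -2.6, 0, 0, 0, 0],
    [-2.73, -2.6, 0, 0, 0, 0],
    [-2.73, -2.6, 0, 0, 0, 0],
    [-2.73, -2.6, 0, 0, 0, 0],
    [-2.73, -2.6, 0, 0, 0, 0],
    [-2.73, -2.6, 0, 0, 0, 0],
    [-2.73, -2.6, 0, 0, 0, 0],
    [-2.73, -2.6, 0, 0, 0, 0],
    [-2.73, -2.6, 0, 0, 0, 0],
    [-2.73, -2.6, 0, 0, 0, 0],
    [-2.73, -2.6, 0, 0, 0, 0],
    [-2.73, -2.6, 0, 0, 0, 0],
    [-2.73, -2.6, 0, 0, 0, 0],
    [-2.73, -2.6, 0, 0, 0, 0],
    [-2.73, -2.6, 0, 0, 0, 0],
    [-2.73, -2.6, 0, 0, 0, 0],
    [-2.73, -2.6, 0, 0, 0, 0],
    [-2.73, -2.6, 0, 0, 0, 0],
    [0, 0, 0, 0, 0, 0],
  ],
)

```text
clock: 4.35
tool_pos: [0.5947, -0.021, 0.3043]
orientation: [180.0, 0.0, -77.7]
force: [-0.2, -1.0, -0.2]
opening: 0.0498
gripper_force: 0.0
```

Run:
```python
from h import *
goto([.5927,-.0258,.111],-77.65)
s=snapshot("top"); print([(d["position"],d["score"]) for d in spot_point("top","keeper_grip")])
print([(d["position"],d["score"]) for d in (snapshot("side"),spot_point("side","keeper_grip"))[1]])
```

```text
tool [ 0.5947 -0.021   0.3043] [ 1.7998e+02  2.0000e-02 -7.7720e+01] shift cm [ 0.44  0.29 19.33] turn [ 0.02  0.02 -0.07]
[]
[([0.591, -0.0208, 0.1056], 0.55)]
```

Request:
play_rows(
  plan=[
    [0.3, 0.3, 2, 0, 0, 0],
    [0, 0, 2.5, 0, 0, 0],
    [0, 0, 2.5, 0, 0, 0],
    [0, 0, 2.5, 0, 0, 0],
    [0, 0, 2.5, 0, 0, 0],
    [0, 0, 2.5, 0, 0, 0],
    [0, 0, 2, 0, 0, 0],
    [0, 0, 1.5, 0, 0, 0],
    [0, 0, 0.8, 0, 0, 0],
    [0, 0, 0.4, 0, 0, 0],
    [0, 0, 0, 0, 0, 0],
    [0, 0, 0, 0, 0, 0],
  ],
)

```text
clock: 5.55
tool_pos: [0.5903, -0.0295, 0.1145]
orientation: [-179.9, -0.0, -77.7]
force: [0.3, 0.5, 0.7]
opening: 0.0501
gripper_force: 0.0
```

Request:
play_rows(
  plan=[
    [0, 0, 0, 0, 0, 0],
    [0, 0, 0, 0, 0, 0],
    [0, 0, 0, 0, 0, 0],
    [0, 0, 0, 0, 0, 0],
    [0, 0, 0, 0, 0, 0],
    [0, 0, 0, 0, 0, 0],
    [0, 0, 0, 0, 0, 0],
    [0, 0, 0, 0, 0, 0],
  ],
  grip=0.5,
)

```text
clock: 6.22
tool_pos: [0.5928, -0.0284, 0.1144]
orientation: [-179.7, -0.0, -77.6]
force: [8.7, -0.2, -3.9]
opening: 0.0198
gripper_force: 30.0
```

Request:
play_rows(
  plan=[
    [0, -0.3, 0, 0, 0, 0],
    [0, -0.5, 0, 0, 0, 0],
    [0, -0.5, 0, 0, 0, 0],
    [0, -0.5, 0, 0, 0, 0],
    [0, -0.5, 0, 0, 0, 0],
    [0, -0.5, 0, 0, 0, 0],
    [0, -0.5, 0, 0, 0, 0],
    [0, -0.5, 0, 0, 0, 0],
    [0, -0.5, 0, 0, 0, 0],
    [0, -0.4, 0, 0, 0, 0],
    [0, -0.4, 0, 0, 0, 0],
    [0, -0.3, 0, 0, 0, 0],
    [0, 0, 0, 0, 0, 0],
    [0, 0, 0, 0, 0, 0],
    [0, 0, 0, 0, 0, 0],
  ],
)

```text
clock: 7.47
tool_pos: [0.642, -0.0174, 0.1141]
orientation: [179.9, 0.0, -77.6]
force: [-3.8, 1.8, 7.2]
opening: 0.0197
gripper_force: 30.0
```

Request:
play_rows(
  plan=[
    [0, -0.2, 0, 0, 0, 0],
    [0, -0.2, 0, 0, 0, 0],
    [0, 0, 0, 0, 0, 0],
    [0, 0, 0, 0, 0, 0],
    [0, 0, 0, 0, 0, 0],
  ],
)

```text
clock: 7.88
tool_pos: [0.6424, -0.0174, 0.114]
orientation: [179.6, 0.0, -77.7]
force: [-15.8, 1.8, 15.8]
opening: 0.0195
gripper_force: 30.0
```

Run:
```python
from h import *
print(get_obs()["force"])
for c in("top","side"):
  snapshot(c)
  for t in("keeper_grip","tab_grip","tray_frame"):print(c,t,[(np.round(d["position"],4),d["score"]) for d in spot_point(c,t)])
```

```text
[-15.82863709   1.75037181  15.82030022]
top keeper_grip [(array([ 0.6396, -0.011 ,  0.105 ]), 0.44)]
top tab_grip [(array([0.4938, 0.0195, 0.0869]), 0.79), (array([ 0.6241, -0.4921,  0.0014]), 0.46)]
top tray_frame [(array([ 0.5361, -0.1689,  0.0633]), 0.6)]
side keeper_grip [(array([ 0.6376, -0.0122,  0.1093]), 0.61)]
side tab_grip [(array([0.4927, 0.0219, 0.0896]), 0.77)]
side tray_frame [(array([ 0.5337, -0.1714,  0.059 ]), 0.96), (array([ 0.5359, -0.176 ,  0.0583]), 0.67)]
```

Request:
play_rows(
  plan=[
    [0, 0.3, 0, 0, 0, 0],
    [0, 0, 0, 0, 0, 0],
    [0, 0, 0, 0, 0, 0],
    [0, 0, 0, 0, 0, 0],
    [0, 0, 0, 0, 0, 0],
    [0, 0, 0, 0, 0, 0],
  ],
  grip=4.5,
)

```text
clock: 8.78
tool_pos: [0.6437, -0.0174, 0.1133]
orientation: [180.0, -0.0, -77.7]
force: [-0.6, 0.6, -0.8]
opening: 0.0449
gripper_force: 0.0
```

Request:
play_rows(
  plan=[
    [0, 0, -1.5, 0, 0, 0],
    [0, 0, -2.5, 0, 0, 0],
    [0, 0, -2.5, 0, 0, 0],
    [0, 0, -2.5, 0, 0, 0],
    [0, 0, -2.5, 0, 0, 0],
    [0, 0, 0, 0, 0, 0],
    [0, 0, 0, 0, 0, 0],
  ],
)

```text
clock: 9.37
tool_pos: [0.6445, -0.0172, 0.2304]
orientation: [-179.8, 0.0, -77.7]
force: [-0.7, 0.6, -0.8]
opening: 0.0449
gripper_force: 0.0
```

Run:
```python
from h import *
goto([.4915,.021,.0887],-77.65)
for c in("top","side"):
  s=snapshot(c)
  for t in("keeper_grip","tab_grip","tray_frame"):print(c,t,[(np.round(d["position"],4),d["score"]) for d in spot_point(c,t)])
```

```text
tool [ 0.6445 -0.0172  0.2304] [-179.79    0.    -77.65] shift cm [-7.01 14.18 14.12] turn [-0.21  0.   -0.  ]
top keeper_grip []
top tab_grip [(array([0.4916, 0.0207, 0.0848]), 0.75)]
top tray_frame [(array([ 0.538 , -0.1687,  0.0636]), 0.79)]
side keeper_grip [(array([ 0.6393, -0.011 ,  0.1106]), 0.69), (array([0.4857, 0.4121, 0.0024]), 0.57)]
side tab_grip [(array([0.4913, 0.0235, 0.0918]), 0.89)]
side tray_frame []
```

Request:
play_rows(
  plan=[
    [-1, 2, 0, 0, 0, 0],
    [-1, 2, 0, 0, 0, 0],
    [-1, 2, 0, 0, 0, 0],
    [-1, 2, 0, 0, 0, 0],
    [-1, 2, 0, 0, 0, 0],
    [-1, 2, 0, 0, 0, 0],
    [-1, 2.1, 0, 0, 0, 0],
    [0, 0, 1.5, 0, 0, 0],
    [0, 0, 2, 0, 0, 0],
    [0, 0, 2, 0, 0, 0],
    [0, 0, 2, 0, 0, 0],
    [0, 0, 2, 0, 0, 0],
    [0, 0, 1, 0, 0, 0],
    [0, 0, 0, 0, 0, 0],
    [0, 0, 0, 0, 0, 0],
  ],
  grip=8.7,
)

```text
clock: 11.02
tool_pos: [0.491, 0.0207, 0.1236]
orientation: [179.9, -0.0, -77.6]
force: [-0.2, -0.6, 0.7]
opening: 0.087
gripper_force: 0.0
```

Run:
```python
from h import *
goto([.4908,.0215,.0887],-77.65)
s=snapshot("wrist");cv2.imwrite("pics/w1.png",s["frame"][:,:,::-1])
snapshot("side");print([(np.round(d["position"],4),d["score"]) for d in spot_point("side","tab_grip")])
```

```text
tool [0.491  0.0207 0.1236] [ 1.7995e+02 -3.0000e-02 -7.7640e+01] shift cm [-0.08 -0.    3.49] turn [ 0.05 -0.03  0.01]
[(array([0.4936, 0.024 , 0.0905]), 0.62)]
```

View pics/w1.png

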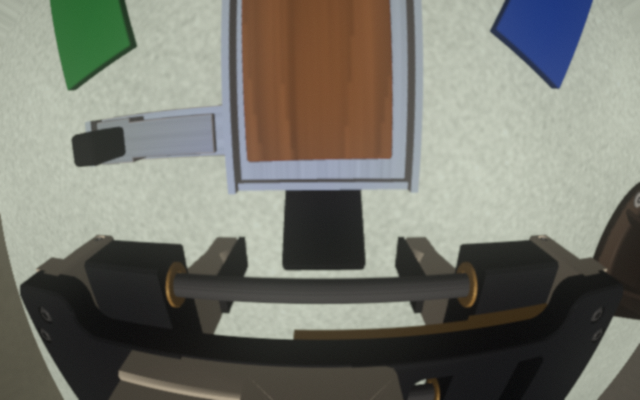

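The wrist view shows the keeper fully out: its black grip is at (98,147) and the tongue is clear of the board. The tab at (323,230) is centred between the open fingers. I'll go down 3.5 cm and pinch its side edges.

Request:
play_rows(
  plan=[
    [0, 0, 1, 0, 0, 0],
    [0, 0, 1, 0, 0, 0],
    [0, 0, 1, 0, 0, 0],
    [0, 0, 0.5, 0, 0, 0],
    [0, 0, 0, 0, 0, 0],
    [0, 0, 0, 0, 0, 0],
  ],
)

```text
clock: 11.67
tool_pos: [0.4909, 0.0208, 0.0886]
orientation: [180.0, -0.0, -77.6]
force: [-0.8, 0.1, 0.5]
opening: 0.0872
gripper_force: 0.0
```

Request:
play_rows(
  plan=[
    [0, 0, 0, 0, 0, 0],
    [0, 0, 0, 0, 0, 0],
    [0, 0, 0, 0, 0, 0],
    [0, 0, 0, 0, 0, 0],
    [0, 0, 0, 0, 0, 0],
    [0, 0, 0, 0, 0, 0],
    [0, 0, 0, 0, 0, 0],
    [0, 0, 0, 0, 0, 0],
    [0, 0, 0, 0, 0, 0],
    [0, 0, 0, 0, 0, 0],
  ],
  grip=4,
)

```text
clock: 12.5
tool_pos: [0.4897, 0.0205, 0.0885]
orientation: [179.9, -0.0, -77.7]
force: [-5.8, 0.6, 4.2]
opening: 0.0499
gripper_force: 30.0
```

Run:
```python
from h import *
p=get_obs()["tool_pos"];u=np.array([np.cos(np.radians(-77.65)),np.sin(np.radians(-77.65))])
x=(p[:2]-[.5326,-.172])@u; z=p[2]-.06; r=np.hypot(x,z);a=np.arctan2(z,-x);print(x,z,r,np.degrees(a))
th=np.radians(np.arange(0,113,3)); P=np.c_[-r*np.cos(a+th),r*np.sin(a+th)]*100
d=np.diff(P,axis=0); print(np.c_[d[:,0],-d[:,1]].round(2).tolist())
```

```text
-0.1971780460763066 0.028465572799674016 0.19922216415169178 8.214740200096225
[[0.18, -1.03], [0.23, -1.02], [0.28, -1.0], [0.33, -0.99], [0.39, -0.97], [0.44, -0.95], [0.49, -0.92], [0.53, -0.9], [0.58, -0.87], [0.62, -0.84], [0.67, -0.8], [0.71, -0.77], [0.75, -0.73], [0.78, -0.69], [0.82, -0.65], [0.85, -0.6], [0.88, -0.56], [0.91, -0.51], [0.94, -0.46], [0.96, -0.41], [0.98, -0.36], [1.0, -0.31], [1.01, -0.26], [1.02, -0.2], [1.03, -0.15], [1.04, -0.1], [1.04, -0.04], [1.04, 0.01], [1.04, 0.07], [1.04, 0.12], [1.03, 0.18], [1.02, 0.23], [1.0, 0.28], [0.99, 0.33], [0.97, 0.39], [0.95, 0.44], [0.92, 0.49]]
```

Request:
play_rows(
  plan=[
    [0.18, 0, -1.03, 0, 0, 0],
    [0.23, 0, -1.02, 0, 0, 0],
    [0.28, 0, -1.0, 0, 0, 0],
    [0.33, 0, -0.99, 0, 0, 0],
    [0.39, 0, -0.97, 0, 0, 0],
    [0.44, 0, -0.95, 0, 0, 0],
    [0.49, 0, -0.92, 0, 0, 0],
    [0.53, 0, -0.9, 0, 0, 0],
    [0.58, 0, -0.87, 0, 0, 0],
    [0, 0, 0, 0, 0, 0],
    [0, 0, 0, 0, 0, 0],
  ],
)

```text
clock: 13.42
tool_pos: [0.4976, -0.0141, 0.1762]
orientation: [179.9, -0.0, -77.7]
force: [-6.8, -1.5, 1.3]
opening: 0.05
gripper_force: 30.0
```

Run:
```python
from h import *
s=snapshot("side");f=s["frame"][100:260,240:420,::-1];cv2.imwrite("pics/s2.png",cv2.resize(f,None,fx=3,fy=3,interpolation=cv2.INTER_CUBIC))
print([(np.round(d["position"],4),d["score"]) for d in spot_point("side","tab_grip")])
```

```text
[(array([ 0.5222, -0.108 ,  0.1049]), 0.72), (array([ 0.5003, -0.0095,  0.1743]), 0.62)]
```

View pics/s2.png

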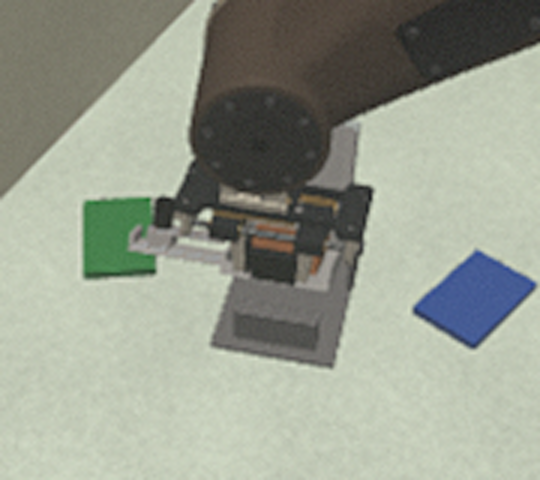

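The tab, at crop (270,262), follows the fingers. The pan has lifted off the stand base and the board is still inside. I'll continue the arc.

Request:
play_rows(
  plan=[
    [0.62, 0, -0.84, 0, 0, 0],
    [0.67, 0, -0.8, 0, 0, 0],
    [0.71, 0, -0.77, 0, 0, 0],
    [0.75, 0, -0.73, 0, 0, 0],
    [0.78, 0, -0.69, 0, 0, 0],
    [0.82, 0, -0.65, 0, 0, 0],
    [0.85, 0, -0.6, 0, 0, 0],
    [0.88, 0, -0.56, 0, 0, 0],
    [0.91, 0, -0.51, 0, 0, 0],
    [0.94, 0, -0.46, 0, 0, 0],
    [0.96, 0, -0.41, 0, 0, 0],
    [0, 0, 0, 0, 0, 0],
  ],
)

```text
clock: 14.52
tool_pos: [0.5175, -0.1018, 0.247]
orientation: [-180.0, -0.1, -77.7]
force: [-4.6, -1.8, -0.7]
opening: 0.0497
gripper_force: 30.0
```

Request:
play_rows(
  plan=[
    [0.98, 0, -0.36, 0, 0, 0],
    [1.0, 0, -0.31, 0, 0, 0],
    [1.01, 0, -0.26, 0, 0, 0],
    [1.02, 0, -0.2, 0, 0, 0],
    [1.03, 0, -0.15, 0, 0, 0],
    [1.04, 0, -0.1, 0, 0, 0],
    [1.04, 0, -0.04, 0, 0, 0],
    [1.04, 0, 0.01, 0, 0, 0],
    [0, 0, 0, 0, 0, 0],
    [0, 0, 0, 0, 0, 0],
  ],
)

```text
clock: 15.35
tool_pos: [0.5356, -0.1813, 0.2614]
orientation: [-179.9, -0.2, -77.7]
force: [-3.8, -3.1, 4.8]
opening: 0.0499
gripper_force: 30.0
```

Run:
```python
from h import *
p=get_obs()["tool_pos"];u=np.array([np.cos(np.radians(-77.65)),np.sin(np.radians(-77.65))])
x=(p[:2]-[.5326,-.172])@u; z=p[2]-.06; print(x,z,np.hypot(x,z),np.degrees(np.arctan2(z,-x))-8.2,get_obs()["moment"])
for c in("top","side"):
  snapshot(c)
  for t in ("board_center","tab_grip"):print(c,t,[(np.round(d["position"],4),d["score"]) for d in spot_point(c,t)])
```

```text
0.00968029073791704 0.20142915184534899 0.2016616256056349 84.55140611593684 [-0.88917829  1.46816089  0.13925499]
top board_center [(array([ 0.3087, -0.224 ,  0.0102]), 0.96), (array([ 0.7671, -0.1202,  0.0087]), 0.95)]
top tab_grip [(array([ 0.536 , -0.1708,  0.2584]), 0.83)]
side board_center [(array([ 0.3105, -0.2244,  0.0096]), 0.77), (array([ 0.7642, -0.1248,  0.0036]), 0.71)]
side tab_grip [(array([ 0.5375, -0.1681,  0.2632]), 0.85), (array([ 0.6742, -0.1649,  0.198 ]), 0.7)]
```

Request:
play_rows(
  plan=[
    [0.52, 0, 0.03, 0, 0, 0],
    [0.52, 0, 0.04, 0, 0, 0],
    [0.52, 0, 0.06, 0, 0, 0],
    [0.52, 0, 0.06, 0, 0, 0],
    [0.52, 0, 0.09, 0, 0, 0],
    [0.51, 0, 0.09, 0, 0, 0],
    [0.51, 0, 0.11, 0, 0, 0],
    [0.51, 0, 0.12, 0, 0, 0],
    [0.5, 0, 0.14, 0, 0, 0],
    [0.5, 0, 0.14, 0, 0, 0],
    [0, 0, 0, 0, 0, 0],
    [0, 0, 0, 0, 0, 0],
    [0, 0, 0, 0, 0, 0],
    [0, 0, 0, 0, 0, 0],
  ],
)

```text
clock: 16.82
tool_pos: [0.5469, -0.2309, 0.2532]
orientation: [-179.8, -0.2, -77.6]
force: [-3.2, -6.1, 6.0]
opening: 0.0496
gripper_force: 30.0
```

Request:
play_rows(
  plan=[
    [0.5, 0, 0.16, 0, 0, 0],
    [0.49, 0, 0.17, 0, 0, 0],
    [0.49, 0, 0.19, 0, 0, 0],
    [0.48, 0, 0.2, 0, 0, 0],
    [0.48, 0, 0.2, 0, 0, 0],
    [0, 0, 0, 0, 0, 0],
    [0, 0, 0, 0, 0, 0],
    [0, 0, 0, 0, 0, 0],
  ],
)

```text
clock: 17.48
tool_pos: [0.5525, -0.2553, 0.2444]
orientation: [-179.8, -0.3, -77.6]
force: [-1.8, -7.5, 6.3]
opening: 0.0495
gripper_force: 30.0
```

Run:
```python
from h import *
p=get_obs()["tool_pos"];u=np.array([np.cos(np.radians(-77.65)),np.sin(np.radians(-77.65))])
x=(p[:2]-[.5326,-.172])@u; z=p[2]-.06; print(x,z,np.hypot(x,z),np.degrees(np.arctan2(z,-x))-8.2,get_obs()["force"])
for c in("top","side"):
  snapshot(c)
  for t in ("board_center","tab_grip"):print(c,t,[(np.round(d["position"],4),d["score"]) for d in spot_point(c,t)])
```

```text
0.0855824190553463 0.18437793802324942 0.20327216848617055 106.699240601574 [-1.8375013  -7.54225894  6.3477682 ]
top board_center [(array([ 0.3083, -0.2262,  0.0085]), 0.97), (array([ 0.7647, -0.1211,  0.0106]), 0.74), (array([ 0.5556, -0.2508,  0.0739]), 0.52)]
top tab_grip [(array([ 0.5506, -0.2447,  0.2418]), 0.64)]
side board_center [(array([ 0.7647, -0.1255,  0.0041]), 0.85), (array([ 0.3087, -0.2224,  0.0068]), 0.73)]
side tab_grip [(array([ 0.5533, -0.2425,  0.2468]), 0.76)]
```

Request:
play_rows(
  plan=[
    [0.47, 0, 0.22, 0, 0, 0],
    [0.46, 0, 0.24, 0, 0, 0],
    [0, 0, 0, 0, 0, 0],
    [0, 0, 0, 0, 0, 0],
    [0, 0, 0, 0, 0, 0],
  ],
)

```text
clock: 18.2
tool_pos: [0.5546, -0.2645, 0.2399]
orientation: [-179.8, -0.3, -77.6]
force: [-1.6, -7.9, 7.2]
opening: 0.0498
gripper_force: 30.0
```

Request:
play_rows(
  plan=[
    [0.46, 0, 0.24, 0, 0, 0],
    [0, 0, 0, 0, 0, 0],
    [0, 0, 0, 0, 0, 0],
    [0, 0, 0, 0, 0, 0],
  ],
)

```text
clock: 18.53
tool_pos: [0.5556, -0.269, 0.2376]
orientation: [-179.8, -0.3, -77.6]
force: [-2.0, -7.6, 6.4]
opening: 0.05
gripper_force: 30.0
```

Request:
play_rows(
  plan=[
    [0.45, 0, 0.26, 0, 0, 0],
    [0.44, 0, 0.28, 0, 0, 0],
    [0, 0, 0, 0, 0, 0],
    [0, 0, 0, 0, 0, 0],
    [0, 0, 0, 0, 0, 0],
  ],
)

```text
clock: 18.95
tool_pos: [0.5567, -0.2738, 0.2344]
orientation: [-179.7, -0.1, -77.5]
force: [-11.6, 17.2, 28.9]
opening: 0.0492
gripper_force: 30.0
```

Run:
```python
from h import *
s=snapshot("side");f=s["frame"][80:260,240:440,::-1];cv2.imwrite("pics/s3.png",cv2.resize(f,None,fx=3,fy=3,interpolation=cv2.INTER_CUBIC))
for c in("top","side"):
  snapshot(c)
  for t in ("board_center","tab_grip","second_pan"):print(c,t,[(np.round(d["position"],4),d["score"]) for d in spot_point(c,t)])
```

```text
top board_center [(array([ 0.3083, -0.2266,  0.0109]), 0.97), (array([ 0.7655, -0.1182,  0.0061]), 0.61), (array([ 0.5575, -0.2522,  0.0658]), 0.49)]
top tab_grip [(array([ 0.5538, -0.2561,  0.239 ]), 0.69)]
top second_pan [(array([ 0.5484, -0.2539,  0.0581]), 0.78)]
side board_center [(array([ 0.7619, -0.1282,  0.0017]), 0.88), (array([ 0.3107, -0.2206,  0.0081]), 0.84)]
side tab_grip []
side second_pan [(array([ 0.55  , -0.2531,  0.0605]), 0.87)]
```

View pics/s3.png

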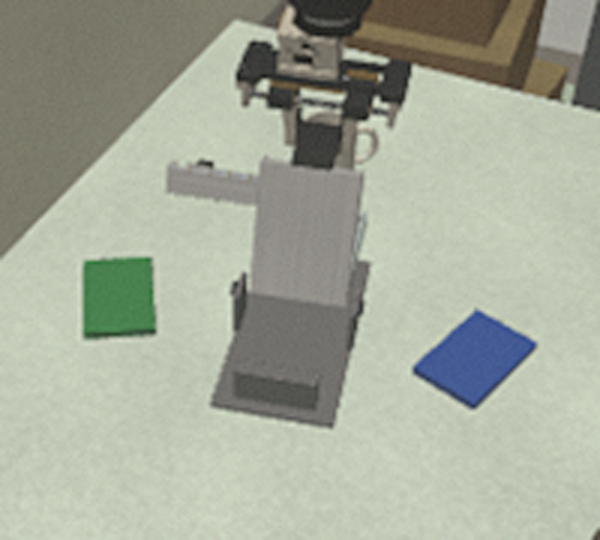

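The side view shows the tray tipped over with the pan at (305,230). The force jumped at the hard stop, and the networks see the board in the second pan. I'll release and go straight up.

Request:
play_rows(
  plan=[
    [-0.2, 0, -0.1, 0, 0, 0],
    [0, 0, 0, 0, 0, 0],
    [0, 0, 0, 0, 0, 0],
    [0, 0, 0, 0, 0, 0],
    [0, 0, 0, 0, 0, 0],
    [0, 0, 0, 0, 0, 0],
    [0, 0, 0, 0, 0, 0],
    [0, 0, 0, 0, 0, 0],
  ],
  grip=8.7,
)

```text
clock: 20.07
tool_pos: [0.5554, -0.2739, 0.2296]
orientation: [180.0, 0.0, -77.7]
force: [-0.0, 0.4, -0.7]
opening: 0.0867
gripper_force: 0.0
```

Request:
play_rows(
  plan=[
    [0, 0, -1, 0, 0, 0],
    [0, 0, -2, 0, 0, 0],
    [0, 0, -2, 0, 0, 0],
    [0, 0, -2, 0, 0, 0],
    [0, 0, -2, 0, 0, 0],
    [0, 3, -1, 0, 0, 0],
    [0, 3, 0, 0, 0, 0],
    [0, 3, 0, 0, 0, 0],
    [0, 3, 0, 0, 0, 0],
    [0, 3, 0, 0, 0, 0],
    [0, 0, 0, 0, 0, 0],
    [0, 0, 0, 0, 0, 0],
  ],
)

```text
clock: 21.07
tool_pos: [0.4078, -0.3063, 0.3316]
orientation: [-179.9, -0.1, -77.7]
force: [0.2, 1.5, -0.5]
opening: 0.0868
gripper_force: 0.0
```

Run:
```python
from h import *
fs=[]
for c in("top","side"):
  s=snapshot(c);f=s["frame"][130:290,270:470,::-1] if c=="top" else s["frame"][80:240,240:440,::-1]
  fs.append(cv2.resize(f,None,fx=2,fy=3,interpolation=cv2.INTER_CUBIC) if 0 else cv2.resize(f,(400,320),interpolation=cv2.INTER_CUBIC))
  for t in ("board_center","tab_grip","second_pan","keeper_grip"):print(c,t,[(np.round(d["position"],4),d["score"]) for d in spot_point(c,t)])
cv2.imwrite("pics/end.png",np.hstack(fs))
Y=np.radians(-77.65);u=np.array([np.cos(Y),np.sin(Y),0]);pv=np.array([.5326,-.172,.06])
print("pred tab at 108:",pv+.0886*u+[0,0,.179])
```

```text
top board_center [(array([ 0.7647, -0.1217,  0.0069]), 0.85)]
top tab_grip [(array([ 0.5534, -0.2558,  0.2362]), 0.7)]
top second_pan []
top keeper_grip [(array([ 0.6887, -0.2243,  0.167 ]), 0.78), (array([ 0.5518, -0.2577,  0.2394]), 0.33)]
side board_center [(array([ 0.3114, -0.2226,  0.0097]), 0.68)]
side tab_grip [(array([ 0.553 , -0.2585,  0.2408]), 0.78)]
side second_pan [(array([ 0.5482, -0.2528,  0.0573]), 0.72)]
side keeper_grip [(array([ 0.6869, -0.2194,  0.1727]), 0.45)]
pred tab at 108: [ 0.55155003 -0.25854973  0.239     ]
```

View pics/end.png

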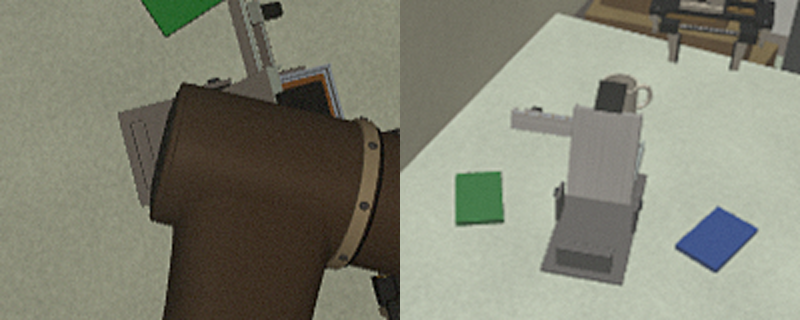

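The tray is at its rest, since the tab matches the predicted 108° position, and the board shows in the second pan at (310,92). The arm hides part of it in the top view, so I'll move aside for one clear check.

Request:
play_rows(
  plan=[
    [3, 1, 0, 0, 0, 0],
    [3, 1, 0, 0, 0, 0],
    [3, 1, 0, 0, 0, 0],
    [3, 1, 0, 0, 0, 0],
    [3, 1, 0, 0, 0, 0],
    [3, 1, 0, 0, 0, 0],
    [3, 1, 0, 0, 0, 0],
    [3, 1, 0, 0, 0, 0],
    [3, 1, 0, 0, 0, 0],
    [0, 0, 0, 0, 0, 0],
    [0, 0, 0, 0, 0, 0],
    [0, 0, 0, 0, 0, 0],
  ],
)

```text
clock: 22.57
tool_pos: [0.3786, -0.5888, 0.3292]
orientation: [180.0, 0.1, -77.7]
force: [-0.2, 0.4, 0.1]
opening: 0.0867
gripper_force: 0.0
```

Run:
```python
from h import *
s=snapshot("top");f=s["frame"][130:280,270:470,::-1]
cv2.imwrite("pics/end2.png",cv2.resize(f,None,fx=4,fy=4,interpolation=cv2.INTER_CUBIC))
for t in ("board_center","tab_grip","second_pan","tin","jar","mug"):print(t,[(np.round(d["position"],4),d["score"]) for d in spot_point("top",t)])
```

```text
board_center [(array([ 0.7654, -0.1212,  0.0091]), 0.79), (array([ 0.3084, -0.2239,  0.0091]), 0.71), (array([ 0.5572, -0.2537,  0.0647]), 0.64)]
tab_grip [(array([ 0.5547, -0.2586,  0.2369]), 0.85)]
second_pan [(array([ 0.5484, -0.2555,  0.0586]), 0.91)]
tin [(array([0.4888, 0.4167, 0.0009]), 0.75)]
jar [(array([ 6.122e-01,  4.072e-01, -1.000e-04]), 0.87), (array([ 0.539 , -0.1715,  0.0629]), 0.49)]
mug [(array([ 0.6274, -0.493 ,  0.0013]), 0.75)]
```

View pics/end2.png

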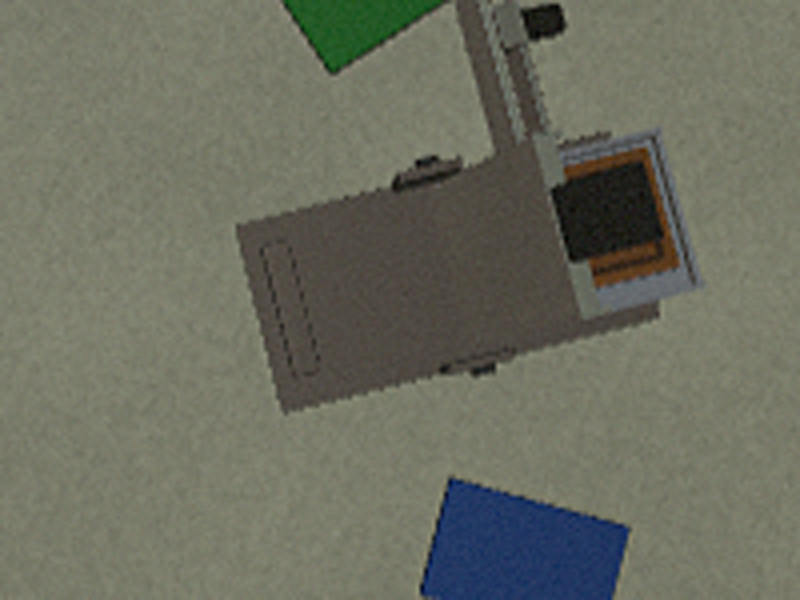

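The board lies flat in the second pan with its dark groove visible around (630,270), the tab is above it, the keeper is out at (543,20), and the bystanders have not moved.

```bash
python3 -c "from plant import close_job; print(close_job())"
```

```text
the job is handed in; nothing more can be done
None
```

The job is handed in (no verdict was returned): the keeper is all the way out, the tray is at its other rest, the board lies groove side up in the second pan, and the tin, jar and mug have not moved.

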